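# Load an engine mount into its assembly nest

## Task

Stack the engine mount squarely in the pocket of the assembly nest. First slide the heavy mount body in through the open front until it is home against the rear posts, then slide the square spacer plate off its side deck so it drops flat onto the body, and last slide the round top disc off the other deck so it lies flat on the spacer. Leave the bottle, tin and wrench where they are, and let go of everything.

Things in the scene. Friction and masses are not known exactly. Their poses are not given: they have to be found in the camera images.
- nest: Fixed assembly nest: grey steel pocket open to the front, a plywood loading deck on each side. Origin: bench level under the pocket's centre; +x points from the open front into the pocket, y along the decks, z up. Pocket 105 x 105 mm, floor 10 mm above the bench. Behind it two posts 85 mm high. All coordinates below are mm in this frame.
- pocket (a point): Centre of the pocket's floor, z = 10. Home of the mount body's origin.
- mouth (a point): Middle of the pocket's front edge, x = -52, z = 10. Before it a 145 mm wide apron, top z = 10, runs to x = -242; guides 45 mm high at x = -70 to -116 funnel from 125 to 105 mm wide. Two upper tabs (x -52 to -70, z 64 to 85, 65 mm gap between) keep spacer and disc in; the body passes below them, a pusher between them.
- deck_left (a point): Middle of the +y deck's edge at the pocket: y = 52, z = 85 (deck top). The deck runs to y = 227, between fences 8 mm high and 121 mm apart that narrow to 105 mm over the last 50 mm to the pocket.
- deck_right (a point): The same on the -y side: y = -52, z = 85; the deck runs to y = -227.
- mount_body: Dark cast part like a spool, with a 100 x 100 mm square flange 12 mm thick at bottom and top and a round 76 mm waist between, 50 mm high, about 0.75 kg. Origin: centre of its underside; x, y along its sides. Starts on the apron in front of the pocket. Home: origin on point pocket, top 60 mm above the bench.
- spacer: Aluminium square plate 100 x 100 x 12 mm with a 50 mm round hole through its middle. Origin: centre of its underside (in the hole); x, y along its sides. Starts flat on one of the decks, which one varies. Home: flat on the body, underside 60 mm above the bench.
- top_disc: Steel round disc 100 mm in diameter and 10 mm thick with a round boss 30 mm in diameter standing 15 mm higher in its middle. Origin: centre of its underside. Starts flat on the other deck. Home: flat on the spacer, underside 72 mm above the bench.
- oil_bottle: Bystander: black oil bottle, 80 mm in diameter, 190 mm high. Origin: centre of its underside.
- grease_tin: Bystander: plain steel tin, 90 mm in diameter, 90 mm high. Origin: centre of its underside.
- wrench: Bystander: wrench 200 mm long lying on the bench along its x.
Not all that is in view belongs to the job. Of the things that look like the spacer, the smallest one is meant.

How it is judged:
On the way, in this order (a step that is already met when the one before it is completed fails the run):
1. the mount body stands home and square in the pocket, spacer and disc still on their decks (horizontal distance between mount_body and pocket below 0.007 m and z of mount_body in the frame of nest between 0.007 and 0.013 m and angle between mount_body's own z axis and vertical below 0.05 rad and (angle between the x axis of mount_body and the x axis of nest, either way round below 0.08 rad or angle between the x axis of mount_body and the y axis of nest, either way round below 0.08 rad) and z of each of spacer, top_disc in the frame of nest above 0.08 m), for 0.2 s.
2. the spacer lies flat and square on the body in the pocket, the disc not yet in the pocket (horizontal distance between each of mount_body, spacer and pocket below 0.007 m and z of mount_body in the frame of nest between 0.007 and 0.013 m and angle between each of mount_body, spacer's own z axis and vertical below 0.05 rad and (angle between the x axis of mount_body and the x axis of nest, either way round below 0.08 rad or angle between the x axis of mount_body and the y axis of nest, either way round below 0.08 rad) and z of spacer in the frame of nest between 0.057 and 0.063 m and (angle between the x axis of spacer and the x axis of nest, either way round below 0.08 rad or angle between the x axis of spacer and the y axis of nest, either way round below 0.08 rad) and horizontal distance between top_disc and pocket above 0.05 m), for 0.2 s.
3. the top disc lies flat on the spacer in the pocket (horizontal distance between each of mount_body, spacer, top_disc and pocket below 0.007 m and z of mount_body in the frame of nest between 0.007 and 0.013 m and angle between each of mount_body, spacer, top_disc's own z axis and vertical below 0.05 rad and (angle between the x axis of mount_body and the x axis of nest, either way round below 0.08 rad or angle between the x axis of mount_body and the y axis of nest, either way round below 0.08 rad) and z of spacer in the frame of nest between 0.057 and 0.063 m and (angle between the x axis of spacer and the x axis of nest, either way round below 0.08 rad or angle between the x axis of spacer and the y axis of nest, either way round below 0.08 rad) and z of top_disc in the frame of nest between 0.069 and 0.075 m), for 0.2 s.
At the end, for the whole second after the job is handed in: Body, spacer and disc are stacked in the pocket in that order: each centre within 7 mm of the pocket's axis, each underside within 3 mm of its home height (10, 60 and 72 mm above the bench), tilted under 0.05 rad, body and spacer square to the nest within 0.08 rad, all at rest (under 20 mm/s) (all of step 3 and linear speed of each of mount_body, spacer, top_disc below 0.02 m/s); the robot touches nothing.
It fails at once if the black oil bottle is shifted by more than 30 mm (distance of oil_bottle from where it was at the start of the episode above 0.03 m).
It fails at once if the grease tin is shifted by more than 30 mm (distance of grease_tin from where it was at the start of the episode above 0.03 m).
It fails at once if the wrench is shifted by more than 30 mm (distance of wrench from where it was at the start of the episode above 0.03 m).
It also fails if it takes over 58 s, if anything falls off the work surface, if the arm or the gripper's body presses on something with over 40 N, if the wrist force passes 120 N, or if a joint passes its speed limit or range.

## Robot

A 6-joint arm with a two-finger parallel gripper is mounted at the origin on the work surface. World frame = base frame: x ahead of the robot, y to its left, z up, the work surface at z = 0. Lengths are in m, angles in rad, forces in N, time in s.
With the tool pointing down it reaches from about 0.25 to 0.775 m from the base axis. Payload 4 kg.
Tool frame: the origin (TCP) lies between the finger pads; the fingertips stand 11 mm ahead of it and the grasp point (between the pads) lies 8 mm behind it (robot.tip_extent is the z of the fingertips in the tool frame, in m); z points along the fingers, y is the line along which they close (so a half turn about z gives the same grasp; the last joint's range is limited). The gripper opens to 94 mm and grips with 3 to 60 N. Pads are 16 mm wide; open, the fingers measure 119 mm over their backs; the gripper's body (75 mm by 177 mm) begins 78 mm behind the grasp point.
Start: joints at [-1.362, 0.087, 1.371, -0, 1.684, -0.103], TCP at [0.169, -0.523, 0.217] pointing down, gripper open.
Joint ranges: [-3.1, 3.1], [-0.76, 2.03], [0.27, 2.55], [-1.08, 4.22], [0.17, 2.65], [-2.57, 2.57]. Speed limits (rad/s): [2.79, 2.79, 3.14, 3.14, 3.14, 3.14].

## Interface

Orientations are given as [roll, pitch, yaw] about the fixed x, y, z axes, in that order (R = Rz(yaw) Ry(pitch) Rx(roll)).
In Python, from bench import robot, imaging gives the robot as it stands.
- The arm moves only by the shell command python3 -m pendant 'ROWS'. ROWS is JSON, a list of rows, each a list of 7 numbers: the shift along the world's x, y, z in cm, then the turn, a rotation vector about the world's x, y, z in degrees, then the opening, from 0 (shut) to 1 (fully open). In form: [[dx, dy, dz, ax, ay, az, jaw], ...]. A call has 1 to 8 rows; each row shifts and turns the commanded pose from where the row before left it; what a row does not reach is not made up. A row lasts 1/10 s, in which the tool goes at most 50 mm and 8.59 degrees, less where a joint would pass 70% of its speed; a pose out of reach is approached as far as the arm can. A call is refused whole if a number of a shift passes 5 or a number of a turn 8.59, either way. A call with a gripper value outside its range is refused whole. The fingers move at their own pace and stop on an object; the grip force is fixed at half the most. Time passes only in rows, so rows that do not move let the fingers close. It gives the time, the measured TCP pose, the force, the opening and the grip force at its end, in the units of the state.
- robot.get_obs(): the state, without advancing time (a new reading comes with each control period).
- imaging.snapshot(name): name is "scene" or "top"; returns the picture (384x512x3 uint8, red, green, blue); there is no depth.
- imaging.camera_params(name): a dict with "camera_matrix" (3x3 intrinsics, pixels), "R" (3x3) and "t" (3): a world point X has camera coordinates R X + t. Camera axes: x right, y down, z forward; pixel columns grow to the right and rows downward; lengths in m; the calibration is good to about 2 mm. A picture is of the moment at which its call begins. camera_params takes no time and is no camera call.
- robot.close_job(): hands the job in; it is judged then, once.
The state is a dict: "time": time; "joint_positions": joint angles; "qvel": joint speeds; "joint_torque": joint torques, N m; "tool_pos": TCP position; "ee_rot": TCP orientation; "wrist_force": force on the tool from outside, world axes, zero at the start; "wrist_torque": the same for the moment, N m; "width": finger opening in m; "finger_force": force on a finger pad.
Only numpy, scipy, OpenCV 4.12 (cv2) and the standard library are available. Lean on these libraries where they do the work, as an engineer would, in place of code of your own. Each camera call takes 0.05 s, during which the arm holds its last target. There are 200 camera calls.

## Working session

There is one attempt and no reset: what is moved stays moved. The work goes in short steps, Python scripts to look and compute and a shell command to move; the robot and the scene stay as the last step left them, time stands still between calls to the robot, and variables do not carry over. Pictures are saved under pics/ and viewed, at most 10 in all, crops included, and the job is handed in when it is done.

```bash
mkdir -p pics; ls; python3 - <<'E'
from bench import robot, imaging
import cv2
for n in("scene","top"):
    im=imaging.snapshot(n); cv2.imwrite(f"pics/{n}0.png",cv2.resize(im[:,:,::-1],(800,600),interpolation=cv2.INTER_CUBIC))
    cv2.imwrite(f"pics/raw_{n}.png",im[:,:,::-1])
    print(imaging.camera_params(n))
print(robot.get_obs(),robot.tip_extent)
E
```

```text
pics
{'camera_matrix': array([[386.97870619,   0.        , 251.26219371],
       [  0.        , 386.97870619, 202.43955697],
       [  0.        ,   0.        ,   1.        ]]), 'R': array([[ 0.86029581,  0.50960469,  0.01393438],
       [ 0.4297893 , -0.71031208, -0.5574387 ],
       [-0.27417562,  0.48555102, -0.83010116]]), 't': array([-0.48636034, -0.20290085,  1.51198255])}
{'camera_matrix': array([[377.58341948,   0.        , 253.54275065],
       [  0.        , 377.58341948, 199.5195128 ],
       [  0.        ,   0.        ,   1.        ]]), 'R': array([[ 0.01206565, -0.99941453,  0.03201596],
       [-0.99258707, -0.01584336, -0.12049849],
       [ 0.12093519, -0.03032473, -0.9921971 ]]), 't': array([-0.02090289,  0.57248635,  1.1413589 ])}
{'time': 0.1, 'joint_positions': array([-1.36209502e+00,  8.78926070e-02,  1.37207014e+00,  4.24812352e-05,
        1.68360424e+00, -1.03121472e-01]), 'qvel': array([-0.00082063, -0.00177723, -0.00384677,  0.00021227, -0.00014695,
       -0.00082021]), 'joint_torque': array([ 2.71519311e-03, -3.41253054e+01, -3.03300726e+01,  7.20155588e-02,
        3.04091640e-02, -9.78704315e-05]), 'tool_pos': array([ 0.16863854, -0.52302292,  0.21543164]), 'ee_rot': array([-3.13963315e+00, -2.45231852e-04,  3.11827274e-01]), 'wrist_force': array([ 0.65896677, -0.05894744,  0.25057723]), 'wrist_torque': array([0.04902879, 0.02930253, 0.00844865]), 'finger_force': 0.0, 'width': 0.09420912664208624} 0.011
```

View pics/top0.png

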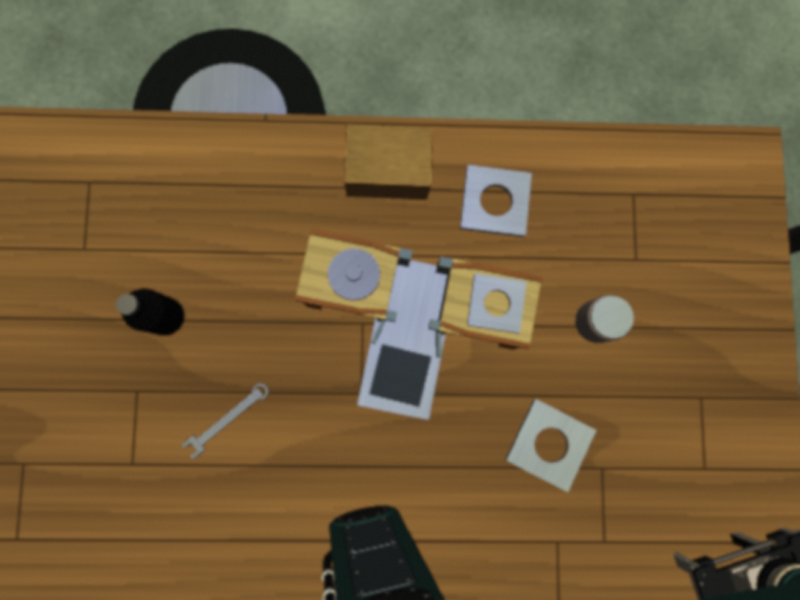

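View pics/scene0.png

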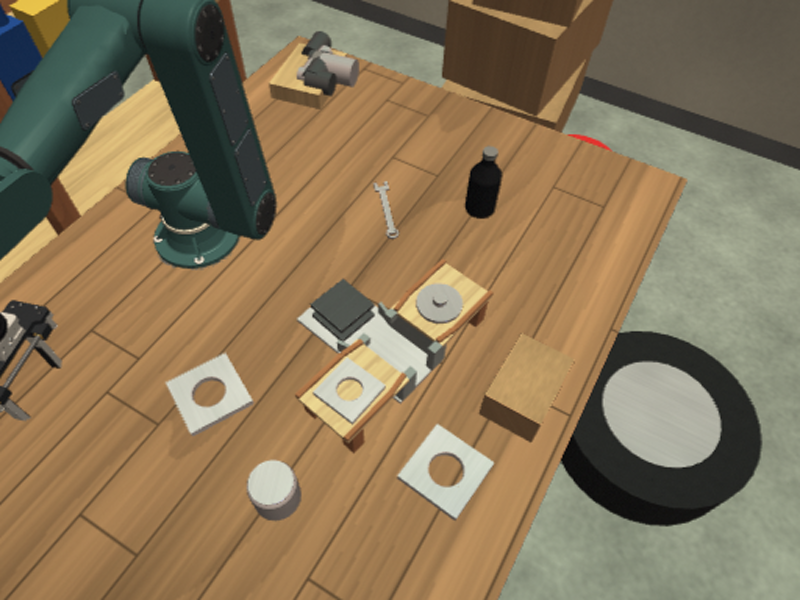

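Top view: disc on the left deck (354,273), body on the apron (400,375), tin (610,317), bottle (150,310), wrench (228,420). There are three spacer-like plates: (498,302) on the right deck, (497,200) on the bench and (552,445) on the bench. The deck plate looks smallest even though it is nearer the camera, so I take it as the spacer. I'll check this in the crops.

```bash
python3 - <<'E'
import cv2
im=cv2.imread("pics/raw_top.png")
c=im[145:270,188:353]; cv2.imwrite("pics/nest_crop.png",cv2.resize(c,None,fx=4.8,fy=4.8,interpolation=cv2.INTER_CUBIC))
c=im[100:320,270:390]; cv2.imwrite("pics/plates_crop.png",cv2.resize(c,None,fx=2.7,fy=2.7,interpolation=cv2.INTER_CUBIC))
E
```

```text
(no output)
```

View pics/nest_crop.png

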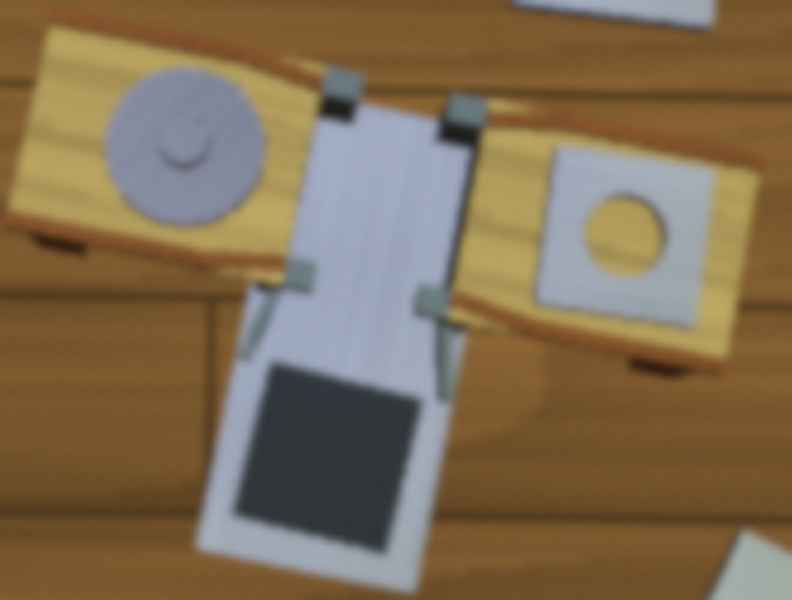

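View pics/plates_crop.png

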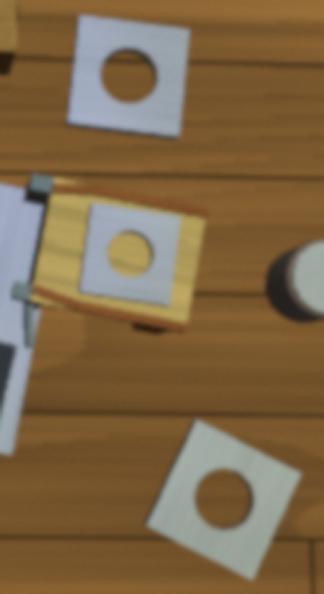

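Nest crop: the disc is centred at (186,146), the spacer corners run from (556,147) to (695,327), and the body corners from (272,363) to (386,552). The plates crop supports the deck plate at (130,253) as the smallest of the three; next I'll measure its size.

```bash
cat >h.py <<'E'
import numpy as np
from bench import imaging
def world(px,z,s,off,cam="top"):
    P=imaging.camera_params(cam);K,R,t=P["camera_matrix"],P["R"],P["t"]
    px=(np.atleast_2d(px).astype(float)+.5)/s-.5+np.array(off)
    d=(R.T@np.linalg.inv(K)@np.c_[px,np.ones(len(px))].T).T
    c=-R.T@t
    return c+d*((z-c[2])/d[:,2])[:,None]
E
cat >m.py <<'E'
from h import *
W=lambda p,z:world(p,z,4.8,(188,145))[:,:2]*1000
np.set_printoptions(precision=1,suppress=True)
ap=W([(196,548),(416,594)],.01); dk=W([(50,27),(8,215),(760,168),(725,358)],.085)
L=dk[:2].mean(0);Rr=dk[2:].mean(0); 
print("apron",ap,np.linalg.norm(ap[0]-ap[1]),"decks",dk,np.linalg.norm(L-Rr))
y=(L-Rr);yaw=np.arctan2(-y[0],y[1]); e=ap[0]-ap[1]; yaw2=np.arctan2(-e[0],e[1])
N=(L+Rr)/2; ex=np.array([np.cos(yaw),np.sin(yaw)]);ey=np.array([-ex[1],ex[0]])
print("yaw",np.degrees([yaw,yaw2]),"N",N,"from apron",ap.mean(0)+242*ex)
nf=lambda p:np.c_[(p-N)@ex,(p-N)@ey]
# floor/posts
for nm,p,z in [("body",[(272,363),(421,402),(386,552),(235,515)],.06),("spacer",[(556,147),(714,170),(695,327),(537,301)],.097)]:
    w=W(p,z);print(nm,w.mean(0),nf(w.mean(0)[None]),"sides",np.linalg.norm(w-np.roll(w,1,0),axis=1),"ang",np.degrees([np.arctan2(*(w[1]-w[0])[::-1]),np.arctan2(*(w[2]-w[3])[::-1])])+90)
w=W([(186,146)],.095);print("disc",w,nf(w))
for p in([(80,15),(190,28),(180,137),(68,124)],[(196,420),(301,472),(253,580),(147,524)]):
    w=world(p,.012,2.7,(270,100))*1000;print("plate",w.mean(0),np.linalg.norm(w-np.roll(w,1,0),axis=1))
B=lambda p,z:world(p,z,1.5625,(0,0))[0]*1000
print("tin",B((610,317),.09),"bottle top",B((127,304),.19),"wr",B((193,448),0),B((260,390),0), "box",B((390,155),.1))
# posts tops + tabs
w=W([(344,82),(466,108),(300,275),(432,300)],.085);print("posts,tabs",nf(w))
E
python3 m.py
```

```text
apron [[388.5  62.4]
 [360.6 -80.9]] 145.99416058425115 decks [[ 713.7  157.9]
 [ 593.9  180.3]
 [ 631.8 -290.2]
 [ 511.6 -266.2]] 454.8008907611403
yaw [-10.4 -11. ] N [612.7 -54.5] from apron [612.6 -53. ]
body [447.2 -21.2] [[-168.8    2.9]] sides [97.6 97.1 96.1 97. ] ang [-13.9 -13. ]
spacer [ 585.5 -202.2] [[  -0.1 -150.2]] sides [97.2 99.6 99.2 98.8] ang [-7.4 -8.5]
disc [[637.4  70.7]] [[  1.7 127.6]]
plate [ 815.4 -220.6   12. ] [137.3 135.5 137.2 136. ]
plate [ 314.  -326.3   12. ] [132.6 135.2 135.8 136.2]
tin [ 563.  -421.6   90. ] bottle top [560.3 452.1 190. ] wr [299.9 385.    0. ] [415. 258.   0.] box [872.2   5.4 100. ]
posts,tabs [[ 63.2  39.3]
 [ 62.2 -39.2]
 [-62.1  42.8]
 [-61.4 -40.6]]
```

Confirmed: the deck plate measures 99 mm, the other two 136 mm. The nest sits at (612.7, -54) mm with yaw about -10.6°, and the deck length (455 mm) and apron width (146 mm) match the given sizes. Now I'll go behind the body with the fingers partly open, so it is pushed at two points.

```bash
python3 -m pendant '[[1.7,4.28,0,0,0,-2.4,0.2],[1.7,4.28,0,0,0,-2.4,0.2],[1.7,4.28,0,0,0,-2.4,0.2],[1.7,4.28,0,0,0,-2.4,0.2],[1.7,4.28,0,0,0,-2.4,0.2],[1.7,4.28,0,0,0,-2.4,0.2],[1.7,4.28,0,0,0,-2.4,0.2],[1.7,4.28,0,0,0,-2.4,0.2]]'
python3 -m pendant '[[1.7,4.28,0,0,0,-2.4,0.2],[1.7,4.28,0,0,0,-2.4,0.2],[1.7,4.28,0,0,0,-2.4,0.2],[1.7,4.28,0,0,0,-2.4,0.2],[0,0,0,0,0,0,0.2],[0,0,0,0,0,0,0.2]]'
```

```text
time: 0.9
tool_pos: [0.3047, -0.1792, 0.2162]
ee_rot: [-3.142, -0.0, -0.026]
wrist_force: [1.1, -0.4, -0.3]
width: 0.0333
finger_force: 0.0
time: 1.5
tool_pos: [0.3724, -0.0091, 0.216]
ee_rot: [3.141, 0.001, -0.187]
wrist_force: [0.1, 0.7, 0.4]
width: 0.0191
finger_force: 0.0
```

```bash
python3 -m pendant '[[0,0,-4.7,0,0,0,0.2],[0,0,-4.7,0,0,0,0.2],[0,0,-4.7,0,0,0,0.2],[0,0,-3,0,0,0,0.2],[0,0,-1.6,0,0,0,0.2],[0,0,0,0,0,0,0.2]]'
```

```text
time: 2.1
tool_pos: [0.3696, -0.0113, 0.0266]
ee_rot: [3.141, 0.007, -0.194]
wrist_force: [-0.1, -0.2, 0.2]
width: 0.019
finger_force: 0.0
```

```bash
python3 -m pendant '[[1.5,-0.1,0.2,0,0,0,0.2],[1.48,-0.28,0,0,0,0,0.2],[1.48,-0.28,0,0,0,0,0.2],[1.48,-0.28,0,0,0,0,0.2],[1.48,-0.28,0,0,0,0,0.2],[1.48,-0.28,0,0,0,0,0.2],[1.48,-0.28,0,0,0,0,0.2],[1.48,-0.28,0,0,0,0,0.2]]'
```

```text
time: 2.9
tool_pos: [0.4913, -0.0327, 0.0325]
ee_rot: [3.14, 0.001, -0.193]
wrist_force: [-2.8, -0.8, 0.9]
width: 0.0186
finger_force: 1.4
```

```bash
python3 -m pendant '[[1.28,-0.2,0,0,0,0,0.2],[1.28,-0.22,0,0,0,0,0.2],[1.08,-0.2,0,0,0,0,0.2],[0.98,-0.18,0,0,0,0,0.2],[0.78,-0.15,0,0,0,0,0.2],[0.5,-0.09,0,0,0,0,0.2]]'
```

```text
time: 3.5
tool_pos: [0.5509, -0.0414, 0.0318]
ee_rot: [3.141, -0.0, -0.191]
wrist_force: [-3.0, -0.5, 0.4]
width: 0.0188
finger_force: 1.4
```

```bash
python3 -m pendant '[[0.3,-0.06,0,0,0,0,0.2],[0.2,-0.04,0,0,0,0,0.2],[0.2,-0.04,0,0,0,0,0.2]]'; python3 -m pendant '[[0.2,-0.04,0,0,0,0,0.2],[0,0,0,0,0,0,0.2]]';
```

```text
time: 3.8
tool_pos: [0.5572, -0.0421, 0.0315]
ee_rot: [3.142, 0.0, -0.191]
wrist_force: [-2.8, -0.5, 0.7]
width: 0.0189
finger_force: 1.4
time: 4.0
tool_pos: [0.5575, -0.0422, 0.0313]
ee_rot: [3.141, 0.005, -0.19]
wrist_force: [-6.7, 0.5, 4.0]
width: 0.0184
finger_force: 3.5
```

```bash
python3 -m pendant '[[0.2,-0.04,0,0,0,0,0.2],[0.2,-0.04,0,0,0,0,0.2],[0,0,0,0,0,0,0.2]]'
```

```text
time: 4.3
tool_pos: [0.5574, -0.042, 0.0308]
ee_rot: [3.141, 0.014, -0.19]
wrist_force: [-18.0, 2.5, 9.9]
width: 0.0185
finger_force: 8.7
```

Body is hard against the posts (force up to 18 N with no movement). Back off and rise.

```bash
python3 -m pendant '[[-1.2,0.22,0,0,0,0,0.2],[-3,0.55,0,0,0,0,0.2],[-4,0.74,0,0,0,0,0.2],[-3,0.5,3,0,0,0,0.2],[0,0,4.9,0,0,0,0.2],[0,0,4.9,0,0,0,0.2],[0,0,4.9,0,0,0,0.2],[-4.5,0,2,0,0,0,0.2]]'
python3 - <<'E'
from bench import imaging
import cv2
im=imaging.snapshot("top")[:,:,::-1]
c=im[145:270,188:353]; cv2.imwrite("pics/nest1.png",cv2.resize(c,None,fx=4.8,fy=4.8,interpolation=cv2.INTER_CUBIC))
E
```

```text
time: 5.1
tool_pos: [0.4112, -0.0238, 0.2338]
ee_rot: [-3.141, -0.011, -0.19]
wrist_force: [-0.4, 0.6, 0.6]
width: 0.0189
finger_force: 0.0
```

View pics/nest1.png

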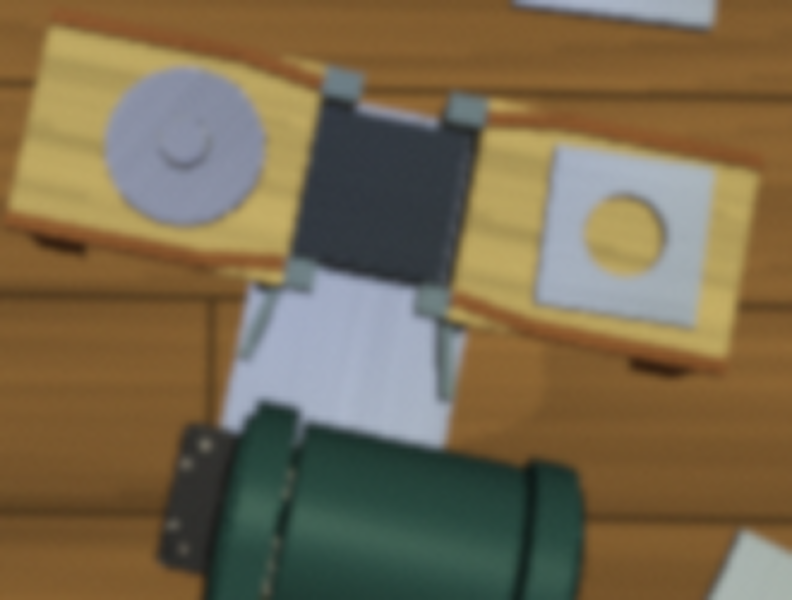

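The body is home and square: its dark top spans (318,107) to (450,285) between posts and tabs, and the spacer and disc haven't moved. Next I go behind the spacer with the tool turned 90°.

```bash
python3 -m pendant '[[1.34,-2.07,0,0,0,7.5,0.3],[1.34,-2.07,0,0,0,7.5,0.3],[1.34,-2.07,0,0,0,7.5,0.3],[1.34,-2.07,0,0,0,7.5,0.3],[1.34,-2.07,0,0,0,7.5,0.3],[1.34,-2.07,0,0,0,7.5,0.3]]'
python3 -c "
from bench import robot;print(robot.get_obs()['joint_positions'])"
python3 -m pendant '[[1.34,-2.07,0,0,0,7.5,0.3],[1.34,-2.07,0,0,0,7.5,0.3],[1.34,-2.07,0,0,0,7.5,0.3],[1.34,-2.07,0,0,0,7.5,0.3],[1.34,-2.07,0,0,0,7.5,0.3],[1.34,-2.07,0,0,0,7.5,0.3],[0,0,0,0,0,0,0.3],[0,0,0,0,0,0,0.3]]'
```

```text
time: 5.75
tool_pos: [0.488, -0.1483, 0.2285]
ee_rot: [3.14, -0.002, 0.6]
wrist_force: [1.4, 0.2, 0.4]
width: 0.0282
finger_force: 0.0
[-4.06785364e-01 -6.00701770e-03  1.44356658e+00  8.21068226e-04
  1.70157550e+00  5.63822169e-01]
time: 6.55
tool_pos: [0.5674, -0.2716, 0.2279]
ee_rot: [-3.142, -0.001, 1.378]
wrist_force: [-0.1, -0.4, 0.5]
width: 0.0281
finger_force: 0.0
```

```bash
python3 -m pendant '[[0.43,-0.08,-4,0,0,0,0.3],[0,0,-4,0,0,0,0.3],[0,0,-3,0,0,0,0.3],[0,0,-1.4,0,0,0,0.3],[0,0,0,0,0,0,0.3],[0,0,0,0,0,0,0.3]]'
```

```text
time: 7.15
tool_pos: [0.5722, -0.2726, 0.1064]
ee_rot: [3.139, 0.001, 1.38]
wrist_force: [-0.1, -0.0, -0.6]
width: 0.0285
finger_force: 0.0
```

```bash
python3 -m pendant '[[0,0,-0.6,0,0,0,0.3],[0.28,1.48,0,0,0,0,0.3],[0.28,1.48,0,0,0,0,0.3],[0.28,1.48,0,0,0,0,0.3],[0.28,1.48,0,0,0,0,0.3],[0.28,1.48,0,0,0,0,0.3],[0.28,1.48,0,0,0,0,0.3],[0,0,0,0,0,0,0.3]]'
```

```text
time: 7.95
tool_pos: [0.5887, -0.181, 0.0984]
ee_rot: [-3.141, -0.001, 1.383]
wrist_force: [-0.1, -0.1, 0.4]
width: 0.0284
finger_force: 0.0
```

```bash
python3 -m pendant '[[0.28,1.48,0.1,0,0,0,0.3],[0.28,1.48,0,0,0,0,0.3],[0.28,1.48,0,0,0,0,0.3],[0.28,1.48,0,0,0,0,0.3],[0.15,0.8,0,0,0,0,0.3],[0.1,0.5,0,0,0,0,0.3],[0,0,0,0,0,0,0.3]]'
python3 - <<'E'
from bench import imaging
import cv2
im=imaging.snapshot("scene")[:,:,::-1]
c=im[155:305,180:330]; cv2.imwrite("pics/s2.png",cv2.resize(c,None,fx=4,fy=4,interpolation=cv2.INTER_CUBIC))
E
```

```text
time: 8.65
tool_pos: [0.6021, -0.1107, 0.0995]
ee_rot: [3.141, -0.0, 1.381]
wrist_force: [0.2, 0.1, 0.1]
width: 0.0286
finger_force: 0.0
```

View pics/s2.png

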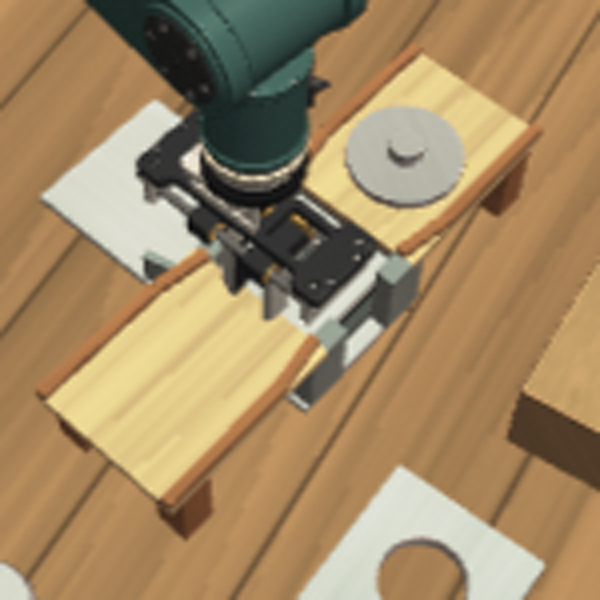

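The fingers stand at the deck edge and the spacer has left the deck, so it appears to be in the pocket. I'll lift over to behind the disc, then check the pocket from above.

```bash
python3 -m pendant '[[-0.4,-2,0,0,0,0,0.3],[0,0,4.8,0,0,0,0.3],[0,0,4.8,0,0,0,0.3],[0.88,4.53,0.8,0,0,0,0.3],[0.88,4.53,0,0,0,0,0.3],[0.88,4.53,0,0,0,0,0.3],[0.88,4.53,0,0,0,0,0.3],[0.88,4.53,0,0,0,0,0.3]]'
python3 -m pendant '[[0.88,4.53,0,0,0,0,0.3],[0,0,0,0,0,0,0.3],[0,0,0,0,0,0,0.3]]'
python3 - <<'E'
from bench import imaging
import cv2
im=imaging.snapshot("top")[:,:,::-1]
c=im[145:270,188:353]; cv2.imwrite("pics/nest2.png",cv2.resize(c,None,fx=4.8,fy=4.8,interpolation=cv2.INTER_CUBIC))
E
```

```text
time: 9.5
tool_pos: [0.6422, 0.0958, 0.2037]
ee_rot: [3.141, 0.0, 1.378]
wrist_force: [0.2, -1.4, -0.2]
width: 0.0283
finger_force: 0.0
time: 9.8
tool_pos: [0.6507, 0.1406, 0.203]
ee_rot: [-3.141, 0.001, 1.381]
wrist_force: [-0.2, -0.2, 0.2]
width: 0.0282
finger_force: 0.0
```

View pics/nest2.png

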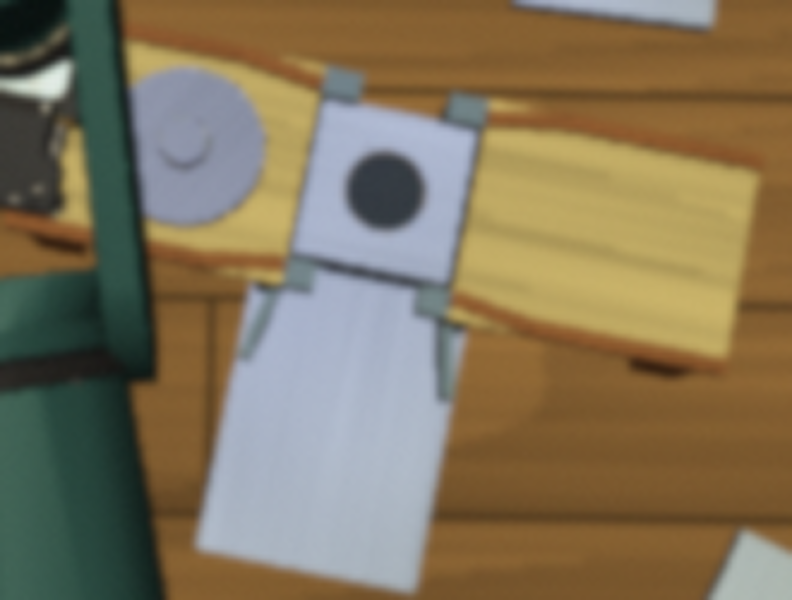

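The spacer lies square in the pocket between (325,100) and (450,283), with the dark body showing through its hole at (385,190). The disc hasn't moved, so I'll lower behind it and push.

```bash
python3 -m pendant '[[0,0,-4,0,0,0,0.3],[0,0,-3.5,0,0,0,0.3],[0,0,-2,0,0,0,0.3],[0,0,-0.7,0,0,0,0.3],[0,0,0,0,0,0,0.3]]'
```

```text
time: 10.35
tool_pos: [0.6502, 0.1384, 0.1006]
ee_rot: [-3.14, 0.001, 1.378]
wrist_force: [-0.3, -1.2, 0.4]
width: 0.0283
finger_force: 0.0
```

```bash
python3 -m pendant '[[-0.28,-1.48,-0.1,0,0,0,0.3],[-0.28,-1.48,0,0,0,0,0.3],[-0.28,-1.48,0,0,0,0,0.3],[-0.28,-1.48,0,0,0,0,0.3],[-0.28,-1.48,0,0,0,0,0.3],[-0.28,-1.48,0,0,0,0,0.3],[0,0,0,0,0,0,0.3]]'
```

```text
time: 11.05
tool_pos: [0.6335, 0.0485, 0.1005]
ee_rot: [-3.142, 0.002, 1.377]
wrist_force: [-0.7, 0.2, 0.1]
width: 0.0283
finger_force: 0.0
```

```bash
python3 -m pendant '[[-0.28,-1.48,0,0,0,0,0.3],[-0.28,-1.48,0,0,0,0,0.3],[-0.18,-1,0,0,0,0,0.3],[-0.1,-0.5,0,0,0,0,0.3],[-0.06,-0.3,0,0,0,0,0.3],[0,0,0,0,0,0,0.3],[0,0,0,0,0,0,0.3]]'
```

```text
time: 11.75
tool_pos: [0.625, 0.0038, 0.1006]
ee_rot: [3.141, 0.0, 1.38]
wrist_force: [0.3, 0.2, -0.3]
width: 0.0282
finger_force: 0.0
```

```bash
python3 -m pendant '[[-0.04,-0.2,0,0,0,0,0.3],[-0.03,-0.15,0,0,0,0,0.3],[0,0,0,0,0,0,0.3],[0.4,2,0,0,0,0,0.3],[0.6,3,1,0,0,0,0.3],[0.6,3.5,3,0,0,0,0.3],[0.6,3.5,3,0,0,0,0.3],[0.6,3.5,3,0,0,0,0.3]]'
python3 - <<'E'
from bench import imaging
import cv2,numpy as np
o=[]
for n,(r,c) in {"top":(160,235),"scene":(165,200)}.items():
    im=imaging.snapshot(n)[:,:,::-1]
    o.append(cv2.resize(im[r:r+75,c:c+75] if n=="top" else im[r:r+90,c:c+90],(400,400),interpolation=cv2.INTER_CUBIC))
cv2.imwrite("pics/fin.png",np.hstack(o))
E
```

```text
time: 12.55
tool_pos: [0.6522, 0.1566, 0.2015]
ee_rot: [-3.141, 0.0, 1.38]
wrist_force: [0.9, -0.2, -0.3]
width: 0.0279
finger_force: 0.0
```

View pics/fin.png

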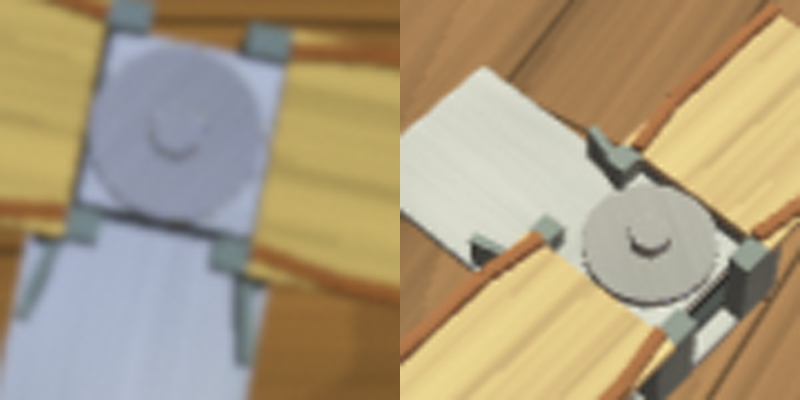

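```bash
python3 - <<'E'
from bench import imaging
import cv2,numpy as np
N=np.array([612.7,-54]);ex=np.array([.983,-.184]);ey=np.array([.184,.983])
a=np.linspace(0,2*np.pi,90)
o=[]
for n,(r,c,w) in {"top":(160,235,75),"scene":(165,200,90)}.items():
    P=imaging.camera_params(n);im=imaging.snapshot(n)[r:r+w,c:c+w,::-1]
    s=400/w; im=cv2.resize(im,(400,400),interpolation=cv2.INTER_CUBIC)
    for rad,z in((50,82),(15,97)):
        X=np.c_[(N+[1,0]+rad*np.c_[np.cos(a),np.sin(a)])/1000,np.full(90,z/1000)]
        q=(P["camera_matrix"]@(P["R"]@X.T+P["t"][:,None])).T;q=q[:,:2]/q[:,2:]
        q=(q-[c,r]+.5)*s-.5
        for p in q: cv2.circle(im,tuple(int(v) for v in p.round()),1,(0,0,255),-1)
    o.append(im)
cv2.imwrite("pics/fin2.png",np.hstack(o))
E
```

```text
(no output)
```

View pics/fin2.png

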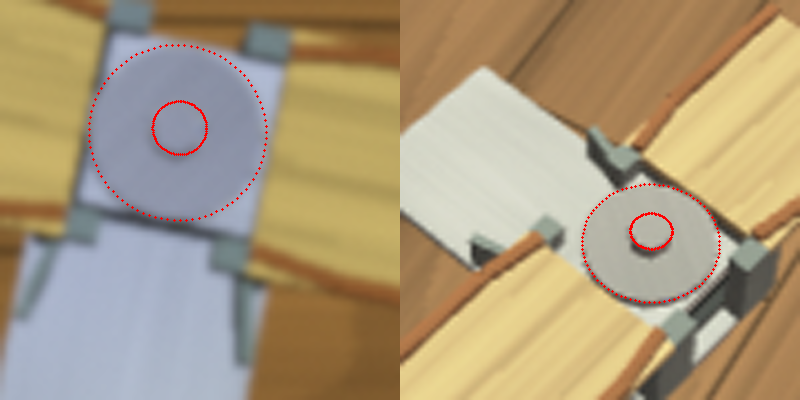

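The predicted rim and boss of the disc at home height overlay the picture in both views, with centres at about (178,132) and (650,243). The disc is therefore flat and centred, and the gripper is clear.

```bash
python3 -c "
from bench import robot;print(robot.close_job())"
```

```text
the job is handed in; nothing more can be done
None
```

The mount body, spacer and disc are stacked in order in the pocket, the gripper is clear and the job is handed in at about 13 s; the last camera views show the disc flat and centred, but no verdict came back.

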